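Load a board carrier under the sprung hold-down of a test jig

TASK

Pick up the grey board carrier by its finned silver heat sink and load it into the test jig: with its sloped nose push the blue sprung hold-down arm up, slide the carrier flat along the channel beneath the roller until it butts against the end stop and the orange plunger there is pushed in, then let go so that the roller bears down on it. Feel for the stop and push gently - a push of about 10 newtons is plenty, and do not force the carrier on once it is stopped - and leave the yellow carrier and the other things on the bench where they are.

Things in the scene. Friction and masses are not known exactly. Their poses are not given: they have to be found in the camera images.
- fixture: Test jig fixed to the bench: aluminium bed 235 x 90 x 12 mm. Origin on the bench below the resting roller; z up, x = loading direction. Bed from x = -120 to 115 mm, its top at z = 12 mm. Black rails 10 mm high leave a channel 47 mm wide, centred on y = 0, from x = -70 to 72 mm. A dark stop plate across its far end has its near face anywhere from x = 28 to 68 mm: not reported, to be felt.
- jig_mouth (a point): Middle of the channel's mouth, on the bed's top, at x = -101 mm of the jig; x along the loading direction. From here the rails narrow from about 68 mm apart to the 47 mm channel over the first 31 mm.
- jig_hinge (a point): Hinge of the blue sprung hold-down arm, 85 mm along x from the jig's origin, 35 mm above the bed, between two grey posts 52 mm high. The arm reaches back from here over the stop to a black free-turning roller (radius 9 mm, 26 mm wide) over the jig's origin, its underside 6 mm above the bed at rest. The arm stays lower than 75 mm above the bed.
- holdarm (a joint): Hold-down arm angle, rad: 0 = down, grows as the roller is lifted; about 0.14 with the roller on the carrier's flat top. The spring presses the roller down with about 3 N at rest, 5 N on the carrier. Lifting it with the carrier's nose takes a push of some 3 to 10 N; sliding on then takes 1 to 3 N.
- plunger (a joint): Travel of the orange sprung plunger in the end stop's near face, m: 0 = free (3 mm proud), 0.003 = flush with the stop, i.e. the carrier's nose against it. Takes under 0.5 N. The stop plate is steel, 40 mm wide, 14 mm high, clamped hard: pushing on it is rigid.
- module: Grey board carrier, loose, 0.17 to 0.35 kg; origin under its middle, x towards the nose. Sled 127 (x) x 44 (y) x 18 mm high with a flat top; nose 5 mm high at the tip (x = 63.5 mm), sloping up to the flat top over 20 mm. Starts flat on one of two places on the blue mat, swapped with the yellow one.
- module_grip (a point): Grasp point in the grey carrier's silver finned heat sink, 39.5 mm behind its middle, 42 mm above its underside. The heat sink is 30 mm (x) by 24 mm (y), from 18 to 58 mm above the underside; grasp it across y, fingertips above the sled's top (18 mm). The nose tip is 103 mm ahead (x) of this point.
- spare_grip (a point): The yellow carrier (black coil block in place of the heat sink), same sizes, same point. Bystander.
- gearmotor_mid (a point): Gear motor lying, about 130 x 44 x 36 mm, its middle. Bystander.
- flux_mid (a point): White jar, 48 mm diameter, 75 mm high, its middle. Bystander.
- screwpot_mid (a point): Small white bowl, 64 mm diameter, 45 mm high, its middle. Bystander.
- driver_mid (a point): Screwdriver lying on the bench, its middle. Bystander.
- battery_mid (a point): Blue battery block 90 x 55 x 30 mm, its middle. Bystander.
- spray_mid (a point): Red can, 52 mm diameter, 150 mm high, its middle. Bystander.
Mind the look-alikes: they are no part of the job. Leave any purple or turquoise look-alike of the module alone.

How it is judged (in metres and radians):
On the way, in this order (a step that is already met when the one before it is completed fails the run):
1. the carrier, in the channel, has pushed the hold-down arm up (value of joint holdarm above 0.08 rad and y of module_grip in the frame of fixture between -0.005 and 0.005 m and z of module_grip in the frame of fixture between 0.05 and 0.06 m), for 0.05 s.
2. the carrier's nose has pushed the plunger in against the stop (value of joint plunger above 0.0018 m and y of module_grip in the frame of fixture between -0.005 and 0.005 m and z of module_grip in the frame of fixture between 0.05 and 0.06 m), for 0.1 s.
At the end, for the whole second after the job is handed in: The grey carrier lies flat in the channel, nose first (centred within 4 mm, yaw within 0.07 rad, tilt under 0.06), its nose against the stop within about 1 mm (plunger in by over 1.8 mm), the roller bearing on its flat top (arm at 0.10 to 0.18 rad), and the gripper has let go (value of joint plunger above 0.0018 m and value of joint holdarm between 0.1 and 0.18 rad and x of module_grip in the frame of fixture between -0.079 and -0.031 m and y of module_grip in the frame of fixture between -0.004 and 0.004 m and z of module_grip in the frame of fixture between 0.051 and 0.057 m and angle between module_grip's own z axis and vertical below 0.06 rad and angle between the x axis of module_grip and the x axis of fixture, either way round below 0.07 rad and contact force between fixture and the fingers below 0.1 N); the robot touches nothing.
It fails at once if the carrier is forced: its contact forces on the jig (bed, rails, stop and arm, added up) pass 35 N (contact force between module and fixture above 35 N).
It fails at once if a bystander is moved more than 25 mm (distance of any of spare_grip, gearmotor_mid, flux_mid, screwpot_mid, driver_mid, battery_mid, spray_mid from where it was at the start of the episode above 0.025 m).
It also fails if it takes over 51 s, if anything falls off the work surface, if the arm or the gripper's body presses on something with over 40 N, if the wrist force passes 120 N, or if a joint passes its speed limit or range.

ROBOT

A 6-joint arm with a two-finger parallel gripper is mounted at the origin on the work surface. World frame = base frame: x ahead of the robot, y to its left, z up, the work surface at z = 0. Lengths are in mm, angles in degrees, forces in N, time in s.
With the tool pointing down it reaches from about 300 to 850 mm from the base axis. Payload 4.2 kg.
Tool frame: the origin (TCP) lies at the very end of the fingers, on their centre line; the grasp point (between the pads) lies 19 mm behind it; x points along the fingers, z is the direction in which the jaws open and shut, and the axes are right-handed (so a half turn about x gives the same grasp; the last joint's range is limited). The gripper opens to 91 mm and grips with 3 to 60 N. Pads are 32 mm wide; open, the fingers measure 118 mm over their backs; the gripper's body (76 mm by 178 mm) begins 60 mm behind the grasp point.
Start: joints at [76.031, 18.312, 89.639, -0, 72.044, -1.146], TCP at [127.614, 560.676, 213.976] pointing down, gripper open.
Joint ranges: [-177.97, 177.97], [-48.28, 115.42], [12.27, 149.76], [-77.06, 257.06], [2.81, 150.46], [-146.56, 146.56]. Speed limits (degrees/s): [147.25, 147.25, 180, 180, 180, 180].

INTERFACE

Orientations are given as [roll, pitch, yaw] about the fixed x, y, z axes, in that order (R = Rz(yaw) Ry(pitch) Rx(roll)).
In Python, from workcell import state, grab_frame, camera_info, env, search_frame, place_of gives the robot as it stands.
- The arm moves only by the tool drive_tool, never from a script. Its argument "plan" is a list of rows, each a list of 7 numbers: the turn, a rotation vector about the world's x, y, z in degrees, then the shift along the world's x, y, z in mm, then the finger opening in mm, from 0 to 91.2. In form: [[wx, wy, wz, dx, dy, dz, jaw], ...]. A call has 1 to 10 rows; each row is the pose to reach, as a shift and turn from the pose measured when the call began; what a row does not reach only later rows make up. A row lasts 1/8 s, in which the tool goes at most 62.5 mm and 10.7 degrees, less where a joint would pass 70% of its speed; a pose out of reach is approached as far as the arm can. A call with a gripper value outside its range is refused whole. The fingers move at their own pace and stop on an object; "grip_force" is the grip in N (left out, the last holds). Time passes only in rows, so rows that repeat a pose let the fingers close. It gives the time, the measured TCP pose, the force and the opening at its end, in the units of the state.
- state(): the state, without advancing time (a new reading comes with each control period).
- grab_frame(name): name is "scene" or "top"; returns the picture (400x640x3 uint8, red, green, blue); there is no depth.
- camera_info(name): a dict with "intrinsics" (3x3 intrinsics, pixels), "k1" (the pictures are not rectified: a ray, as slopes to the right and down, at radius r is drawn at 1 + k1 r^2 times it, then the intrinsics apply), "origin" and "orientation" of the camera in the world. Camera axes: x right, y down, z forward; pixel columns grow to the right and rows downward; lengths in mm; the calibration is good to about 2 mm. A picture is of the moment at which its call begins. camera_info takes no time and is no camera call.
- env.job_done(): hands the job in, once; it reports no verdict.
Trained networks look in the newest picture that a camera, given by its name, has taken for a name from the list of things; names that differ only in an ending like _2 or _b are one class to them, and where a whole thing is asked for, a point or a joint stands for the part that bears it (a point fixed in the world has none). Each returns a list of dicts, best first, with "p" (0 to 1); they miss things now and then, are a little off and sometimes report something else, mostly with a low value. They report only what shows in the picture. A call takes as long as a camera call. They do not tell look-alikes from the thing itself.
- search_frame(camera, label): "rect" ([left, top, right, bottom] as shares, 0 to 1, of the picture: columns of its width, rows of its height, round what is visible of it).
- place_of(camera, label): "location" ([column, row] as shares, 0 to 1, of the picture: columns of its width, rows of its height: a listed point, or the origin of a listed thing).
The state is a dict: "time_s": time; "qpos": joint angles; "qvel": joint speeds; "effort": joint torques, N m; "ee_pos": TCP position; "ee_rot": TCP orientation; "force": force on the tool from outside, world axes, zero at the start; "torque": the same for the moment, N m; "gripper_width": finger opening in mm.
Only numpy, scipy, OpenCV 4.12 (cv2) and the standard library are available. Lean on these libraries where they do the work, as an engineer would, in place of code of your own. Each camera call takes 0.05 s, during which the arm holds its last target. There are 200 camera calls.

## Working session

There is one attempt and no reset: what is moved stays moved. The work goes in short steps, Python scripts to look and compute and a tool call to move; the robot and the scene stay as the last step left them, time stands still between calls to the robot, and variables do not carry over. Pictures are saved under pics/ and viewed, about 8 in all and at most 12, crops included, and the job is handed in when it is done.

Besides the shell and the picture viewer there is one more tool, called as name(argument=value, ...), one argument or row to a line, values as JSON. drive_tool: Moves the arm, as the interface text tells. Its arguments: {"type":"object","properties":{"plan":{"type":"array"},"grip_force":{"type":"number"}},"required":["plan"]}

```bash
mkdir -p pics; cat > h.py <<'E'
import numpy as np, cv2
from workcell import state, grab_frame, camera_info, env, search_frame, place_of
def save(n,f,crop=None,s=1):
    im=grab_frame(n)
    if crop: im=im[crop[1]:crop[3],crop[0]:crop[2]]
    cv2.imwrite('pics/'+f,cv2.resize(im[:,:,::-1],None,fx=s,fy=s,interpolation=cv2.INTER_CUBIC))
def R(c):
    o=np.array(c['orientation'],float)
    if o.shape==(3,3): return o
    from scipy.spatial.transform import Rotation as Ro
    return Ro.from_euler('xyz',o,degrees=True).as_matrix()
def ray(n,px):
    c=camera_info(n);K=np.array(c['intrinsics'])
    p=cv2.undistortPoints(np.array([[px]],float),K,np.array([c['k1'],0,0,0.]))[0,0]
    return np.array(c['origin'],float),R(c)@np.array([*p,1])
def atz(n,px,z):
    o,d=ray(n,px); return (o+d*(z-o[2])/d[2])
def proj(n,X):
    c=camera_info(n);K=np.array(c['intrinsics']);q=R(c).T@(np.array(X,float)-np.array(c['origin'],float))
    s=q[:2]/q[2];s=s*(1+c['k1']*(s@s));return K[:2,:2]@s+K[:2,2]
E
python3 - <<'E'
from h import *
for n in('top','scene'):
    print(n,camera_info(n)); save(n,n+'0.png')
    for l in('jig_mouth','jig_hinge','fixture','module_grip','module','spare_grip'):
        print(l,[(round(d['p'],2),np.round(np.array(d['location'])*[640,400],1)) for d in place_of(n,l)[:4]])
print(state())
E
```

```text
top {'intrinsics': array([[491.38472258,   0.        , 317.49873221],
       [  0.        , 491.38472258, 202.61774197],
       [  0.        ,   0.        ,   1.        ]]), 'k1': -0.14767674675276252, 'origin': array([ 315.74607327,  -10.84028836, 1928.6407534 ]), 'orientation': array([-174.8419211 ,   -0.23942955,  -90.50794429])}
jig_mouth [(0.58, array([279.4, 195.1]))]
jig_hinge [(0.63, array([274.4, 147.1]))]
fixture [(0.81, array([277.1, 171.4]))]
module_grip [(0.92, array([438.8, 258.1])), (0.76, array([382. , 194.7])), (0.66, array([389.7, 288.5]))]
module [(0.84, array([446.8, 254.9])), (0.73, array([386.7, 186. ])), (0.69, array([381.8, 276.8]))]
spare_grip [(0.89, array([349.4, 212.7])), (0.26, array([385.7, 188.2]))]
scene {'intrinsics': array([[487.49321181,   0.        , 310.56660239],
       [  0.        , 487.49321181, 194.43837337],
       [  0.        ,   0.        ,   1.        ]]), 'k1': -0.04114915551166652, 'origin': array([ 973.89679835, -604.59717366, 1269.20888059]), 'orientation': array([-148.64120438,   -0.55174626,   40.81224703])}
jig_mouth [(0.96, array
[... 326 characters left out ...]
7, 100.5]))]
spare_grip [(0.86, array([274.5, 207.3]))]
{'time_s': 0.7, 'qpos': array([ 7.60300417e+01,  1.83113922e+01,  8.96397093e+01, -3.33589451e-03,
        7.20426236e+01, -1.14636863e+00]), 'qvel': array([ 0.00503834, -0.05663186, -0.04739912, -0.01361662, -0.03038192,
        0.08801952]), 'effort': array([-1.42171670e-03, -4.12230992e+01, -2.32190698e+01,  7.26622576e-02,
        3.78599251e-02, -1.89533108e-05]), 'ee_pos': array([127.64726506, 560.67037473, 213.97620702]), 'ee_rot': array([-27.97425531,  89.99296827,  49.20318332]), 'force': array([-0.05465086,  0.12370698, -0.1342426 ]), 'torque': array([-0.00012124,  0.01390342,  0.00428489]), 'gripper_width': 91.26991142702484}
```

```bash
python3 - <<'E'
import cv2
a=cv2.imread('pics/top0.png')[110:330,230:500]; b=cv2.imread('pics/scene0.png')
cv2.imwrite('pics/topc.png',cv2.resize(a,None,fx=2.7,fy=2.7,interpolation=2))
cv2.imwrite('pics/scenec.png',cv2.resize(b[80:340,80:480],None,fx=2,fy=2,interpolation=2))
E
```

```text
(no output)
```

View pics/topc.png

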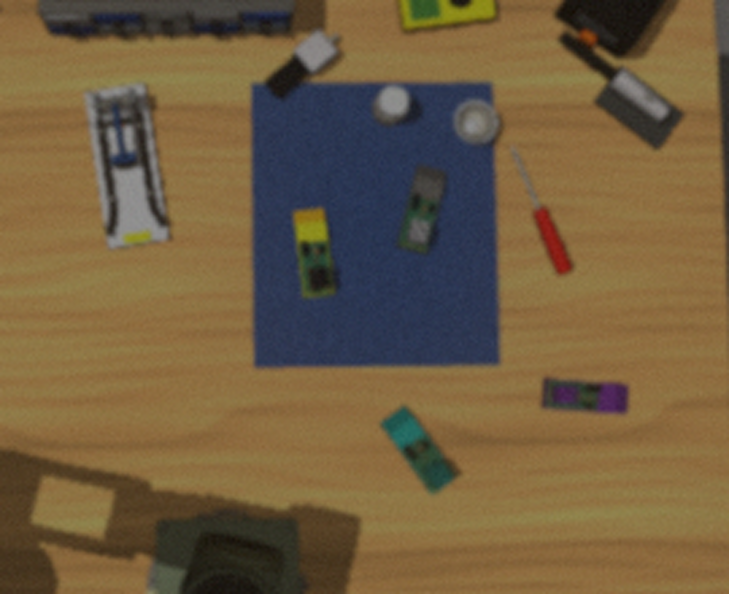

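View pics/scenec.png

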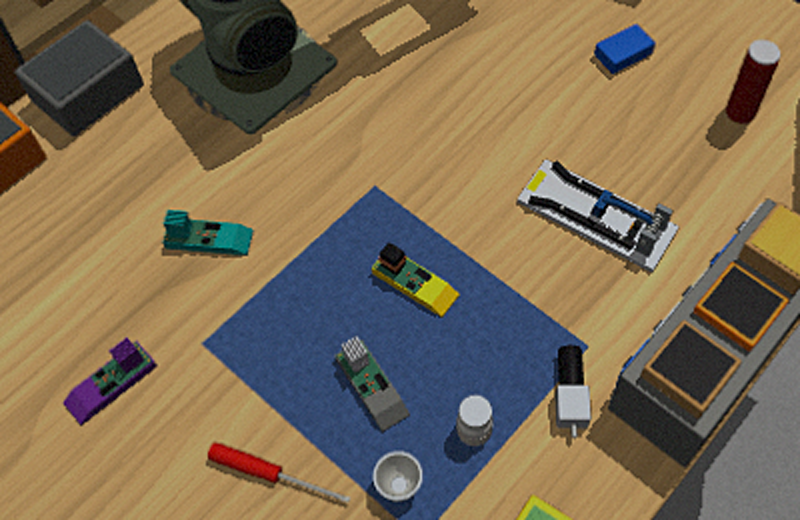

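Candidates (full-image pixels in scene / top): 
- grey with silver fins: (258,256) / (385,196)
- yellow with black coil: (275,207) / (348,212)
- turquoise: (167,190) / (390,288)
- purple: (144,255) / (440,257)

The grey one with the finned silver block fits the description. I'll confirm it in an enlarged crop.

```bash
python3 - <<'E'
from h import *
from scipy.optimize import least_squares
t=cv2.imread('pics/top0.png');s=cv2.imread('pics/scene0.png')
def c(i,x,y,w,h,f): return cv2.resize(i[y:y+h,x:x+w],None,fx=f,fy=f,interpolation=2)
# each 400x300
a=np.vstack([np.hstack([c(t,370,160,40,50,6)[:300,:240],c(s,235,238,60,60,5)]),
             np.hstack([c(t,255,135,48,70,6)[:,:240],c(s,330,150,100,75,5)[:300,:500]][:1]+[np.zeros((420,300,3),np.uint8)])])
b=c(s,335,155,90,65,6)
out=np.zeros((600,800,3),np.uint8)
out[:300,:240]=c(t,370,160,40,50,6); out[:300,250:550]=c(s,235,238,60,60,5)
out[:350,560:800]=c(t,258,137,40,58,6)[:348].repeat(1,0)[:348] if False else np.pad(c(t,258,137,40,58,6),((0,2),(0,0),(0,0)))
out[310:,:550]=c(s,335,158,110,56,5)[:290,:550] if False else np.pad(c(s,335,158,110,58,5),((0,0),(0,0),(0,0)))[:290,:550]
cv2.imwrite('pics/enl.png',out)
def tri(pa,pb):
    r=least_squares(lambda X:np.r_[proj('top',X)-pa,proj('scene',X)-pb],[400,0,50]);return np.round(r.x,1),np.round(r.fun,1)
print('grip',tri([382,194.7],[259.3,256.5]))
print('mouth',tri([279.4,195.1],[350.1,171.9]))
print('hinge',tri([274.4,147.1],[407.9,192.7]))
print('fix',tri([277.1,171.4],[377.8,188.6]))
print('mod',tri([386.7,186],[262.9,272.3]))
E
```

```text
grip (array([ 515.4, -271.4,   34.1]), array([ 0.,  0.,  0., -0.]))
mouth (array([519.8, 129. ,   7.7]), array([ 0. ,  0.1,  0.1, -0. ]))
hinge (array([708. , 149.7,  59.1]), array([-1.3, -1.6, -1.5,  0.1]))
fix (array([618. , 140.8,  -1.8]), array([-0.5, -0.5, -0.6,  0. ]))
mod (array([ 550.3, -294.1,   18.5]), array([ 0.3,  0.3,  0.3, -0. ]))
```

View pics/enl.png

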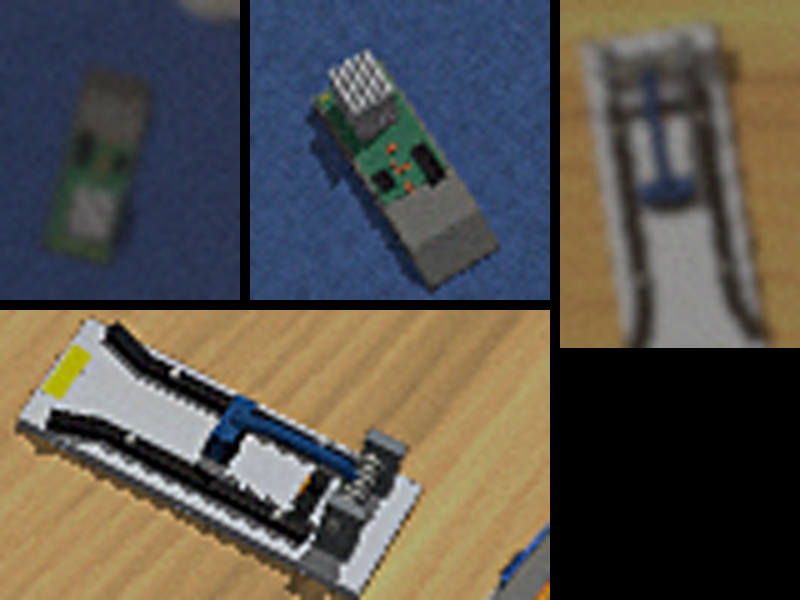

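The crops show the grey sled with the silver finned block, nose away from the robot (top crop upper end, scene lower right), so that is the carrier. The jig's yellow-marked mouth faces the robot. Next I fit both poses from the corners.

```bash
python3 - <<'E'
from h import *
from scipy.optimize import least_squares
def fit(obs,x0):
    def f(p):
        c,s=np.cos(p[2]),np.sin(p[2]);r=[]
        for cam,X,px in obs:
            r+=list(proj(cam,[p[0]+c*X[0]-s*X[1],p[1]+s*X[0]+c*X[1],X[2]])-px)
        return np.array(r)
    r=least_squares(f,x0,loss='soft_l1');print(np.round(r.x[:2],1),round(np.degrees(r.x[2]),2),'res',np.round(f(r.x),1));return r.x
S=[('scene',(-120,45,12),(353,159.6)),('scene',(-120,-45,12),(338.2,180.8)),('scene',(115,45,12),(419.2,193.2)),('scene',(115,-45,12),(408.9,216.5))]
T=[('top',(-120,45,12),(270,200.7)),('top',(-120,-45,12),(292.2,197.8)),('top',(115,45,12),(261.7,143.9)),('top',(115,-45,12),(284,141.2))]
for o in(S[:3],T,S[:3]+T): fit(o,[618,140,0.1])
p=fit(S[:3]+T,[618,140,.1]); print('4th',proj('scene',[p[0]+115*np.cos(p[2])+45*np.sin(p[2]),p[1]+115*np.sin(p[2])-45*np.cos(p[2]),12]))
sc=[((63.5,22,5),(284.6,287.2)),((63.5,-22,3),(271.2,295.6)),((43.5,-22,18),(266.2,287.6)),((43.5,22,18),(278.2,278.6)),((-63.5,-22,18),(248.2,257.2)),
 ((-54.5,-12,58),(250.6,251.2)),((-54.5,12,58),(258.2,247.6)),((-24.5,12,58),(263.2,257.2)),((-24.5,-12,58),(255.6,261.2))]
S=[('scene',X,q) for X,q in sc]
# top crop scale6 origin 370,160
g=lambda u,v:(370+u/6-.4,160+v/6-.4)
T=[('top',(63.5,22,4),g(88,70)),('top',(63.5,-22,4),g(152,80)),('top',(-63.5,22,18),g(45,247)),('top',(-63.5,-22,18),g(108,262))]
for o in(S,T,S+T):
    p=fit(o,[550,-290,-.2]); print('grip',np.round(p[:2]-39.5*np.array([np.cos(p[2]),np.sin(p[2])]),1))
E
```

```text
[623.8 141.7] 9.26 res [-0.7  0.3 -0.  -0.6  0.7  0.2]
[619.1 138.9] 8.06 res [-0.2  1.   0.3  0.5 -0.1 -0.5  0.  -1.1]
[621.9 140.1] 8.37 res [-1.  -0.  -0.8 -1.2 -0.2  0.7 -0.3  0.3  0.1 -0.3 -0.5 -1.1 -0.4 -1.8]
[621.9 140.1] 8.37 res [-1.  -0.  -0.8 -1.2 -0.2  0.7 -0.3  0.3  0.1 -0.3 -0.5 -1.1 -0.4 -1.8]
4th [405.7562641 215.796215 ]
[ 552.1 -287.5] -16.21 res [-0.2 -0.1 -0.6  0.2  0.3  0.3  2.2  0.9 -1.2 -0.1 -0.2  0.6 -0.1 -0.1
  0.4 -1.2  0.3 -0.8]
grip [ 514.2 -276.5]
[ 548.7 -291.2] -15.18 res [-0.  -0.9 -0.   0.2 -0.1  0.1  0.2  0.4]
grip [ 510.6 -280.8]
[ 551.5 -288.2] -16.0 res [-0.4 -0.1 -0.9  0.2 -0.   0.3  1.9  0.9 -1.6  0.  -0.6  0.7 -0.6 -0.1
  0.  -1.2 -0.1 -0.7 -0.6 -1.6 -0.6 -0.3 -1.1 -0.8 -0.8 -0.3]
grip [ 513.5 -277.3]
```

```bash
cat >> h.py <<'E'
from scipy.spatial.transform import Rotation as Ro
def st():
    s=state();Rm=Ro.from_euler('xyz',s['ee_rot'],degrees=True).as_matrix()
    print('t',round(s['time_s'],2),'tcp',np.round(s['ee_pos'],1),'jawang',round(np.degrees(np.arctan2(Rm[1,2],Rm[0,2])),2),'x',np.round(Rm[:,0],3),'F',np.round(s['force'],1),'T',np.round(s['torque'],2),'w',round(s['gripper_width'],1),'q',np.round(s['qpos'],0))
    return s,Rm
def edgefit(img,cam,edges,x0,hw=4,it=4):
    """edges: list of (P,Q) jig-frame 3D endpoints; snaps to strongest grey gradient"""
    from scipy.optimize import least_squares
    from scipy.ndimage import map_coordinates
    g=cv2.GaussianBlur(img,(0,0),.7).astype(float); p=np.array(x0,float)
    tw=lambda p,X:[p[0]+np.cos(p[2])*X[0]-np.sin(p[2])*X[1],p[1]+np.sin(p[2])*X[0]+np.cos(p[2])*X[1],X[2]]
    for k in range(it):
        ob=[]
        for P,Q in edges:
            P,Q=np.array(P,float),np.array(Q,float); a,b=proj(cam,tw(p,P)),proj(cam,tw(p,Q));n=np.array([b[1]-a[1],a[0]-b[0]]);n/=np.hypot(*n)
            for f in np.linspace(.06,.94,20):
                c=proj(cam,tw(p,P+f*(Q-P)));o=np.arange(-hw,hw+.01,.25)
                pts=c+o[:,None]*n; v=np.stack([map_coordinates(g[:,:,i],[pts[:,1],pts[:,0]],order=1) for i in range(3)],1)
                d=np.linalg.norm(v[4:]-v[:-4],axis=1); j=d.argmax()
                if d[j]>25: w=d[max(j-3,0):j+4]**2;ob.append((P+f*(Q-P),n,n@(c)+(o[2:-2][max(j-3,0):j+4]*w).sum()/w.sum()))
        f=lambda p:np.array([n@proj(cam,tw(p,X))-m for X,n,m in ob])
        r=least_squares(f,p,loss='soft_l1',f_scale=.4,x_scale=[10,10,.05]);p=r.x;hw=max(2,hw-1)
    print(cam,np.round(p[:2],1),round(np.degrees(p[2]),2),len(ob),'med|r|',round(np.median(abs(f(p))),2));return p
bed=[((-120,45,12),(115,45,12)),((-120,-45,12),(115,-45,12)),((-120,45,12),(-120,-45,12))]
E
python3 - <<'E'
from h import *
st()
for cam in('scene','top'):
    im=cv2.imread(f'pics/{cam}0.png'); edgefit(im,cam,bed,[621.9,140.1,np.radians(8.5)])
E
```

```text
t 0.7 tcp [127.6 560.7 214. ] jawang 77.18 x [ 0.  0. -1.] F [-0.1  0.1 -0.1] T [-0.    0.01  0.  ] w 91.3 q [76. 18. 90. -0. 72. -1.]Traceback (most recent call last):
  File "<stdin>", line 4, in <module>
  File "h.py", line 42, in edgefit
    r=least_squares(f,p,loss='soft_l1',f_scale=.4,x_scale=[10,10,.05]);p=r.x;hw=max(2,hw-1)
    return func(*args, **kwargs)
    result = trf(vector_fun.fun, vector_fun.jac, x0, f0, J0, lb, ub, ftol, xtol,
                 gtol, max_nfev, x_scale, loss_function, tr_solver,
                 tr_options.copy(), verbose, callback=callback_wrapped)
    return trf_no_bounds(
        fun, jac, x0, f0, J0, ftol, xtol, gtol, max_nfev, x_scale,
        loss_function, tr_solver, tr_options, verbose, callback=callback)
    J = jac(x)
    self._update_jac()
    ~~~~~~~~~~~~~~~~^^
    self.J = self.jac_wrapped(xp_copy(self.x), f0=self.f)
             ~~~~~~~~~~~~~~~~^^^^^^^^^^^^^^^^^^^^^^^^^^^^
    J, dct = approx_derivative(
             ~~~~~~~~~~~~~~~~~^
        self.fun,
        ^^^^^^^^^
    ...<2 lines>...
        **self.finite_diff_options,
        ^^^^
[... 341 characters left out ...]
 for f_eval in f_evals]
                                    ^^^^^^^
    f = np.atleast_1d(self.fun(x, *self.args, **self.kwargs))
                      ~~~~~~~~^^^^^^^^^^^^^^^^^^^^^^^^^^^^^^
    return np.atleast_1d(self.fun(x))
                         ~~~~~~~~^^^
    return self.f(x, *self.args, **self.kwargs)
           ~~~~~~^^^^^^^^^^^^^^^^^^^^^^^^^^^^^^
  File "h.py", line 41, in <lambda>
    f=lambda p:np.array([n@proj(cam,tw(p,X))-m for X,n,m in ob])
                           ~~~~^^^^^^^^^^^^^
  File "h.py", line 19, in proj
    c=camera_info(n);K=np.array(c['intrinsics']);q=R(c).T@(np.array(X,float)-np.array(c['origin'],float))
ValueError: time passes only in moves, steps and waits
```

```bash
sed -i 's/^def save/import functools\ncamera_info=functools.lru_cache(None)(camera_info)\ndef save/' h.py
python3 - <<'E'
from h import *
for cam in('scene','top'):
    im=cv2.imread(f'pics/{cam}0.png'); edgefit(im,cam,bed,[621.9,140.1,np.radians(8.5)])
E
```

```text
scene [623.  143.6] 8.37 56 med|r| 0.51
top [637.8 133. ] 7.72 33 med|r| 0.24
```

drive_tool(
  plan=[
    [0,0,0,40,-55,10,91],
    [0,0,0,85,-115,20,91],
    [0,0,0,130,-175,20,91],
    [0,0,0,165,-240,20,91],
    [0,0,0,200,-305,20,91],
    [0,0,0,230,-370,20,91],
    [0,0,0,260,-435,20,91],
    [0,0,-1,290,-500,20,91],
    [0,0,-2,320,-565,20,91],
    [0,0,-3,340,-630,20,91],
  ],
)

```text
time_s: 1.95
ee_pos: [433.2, 17.5, 234.4]
ee_rot: [-57.2, 89.9, 16.9]
force: [1.1, -0.2, 0.5]
gripper_width: 91.1
```

drive_tool(
  plan=[
    [0,0,0,15,-60,0,91],
    [0,0,0,30,-120,0,91],
    [0,0,0,48,-180,0,91],
    [0,0,0,64,-240,0,91],
    [0,0,0,80,-295,-20,91],
    [0,0,0,80,-295,-60,91],
    [0,0,0,80,-295,-100,91],
    [0,0,0,80,-295,-120,91],
    [0,0,0,80,-295,-120,91],
  ],
)

```text
time_s: 3.08
ee_pos: [512.2, -277.0, 112.7]
ee_rot: [54.6, 89.8, 128.8]
force: [0.1, 0.2, -0.5]
gripper_width: 91.3
```

```bash
python3 - <<'E'
from h import *
st()
save('scene','s1.png',(190,190,320,310),5)
save('top','t1.png')
E
```

```text
t 3.08 tcp [ 512.2 -277.   112.7] jawang 74.12 x [-0.002  0.002 -1.   ] F [ 0.1  0.2 -0.5] T [-0.04  0.03  0.01] w 91.3 q [ -30.   24.   97.    0.   60. -104.]
```

View pics/s1.png

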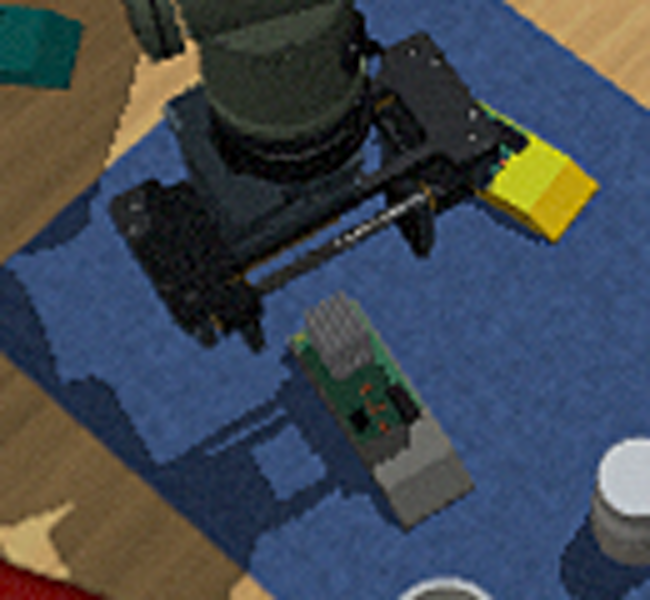

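The crop shows the open jaw at (245,340) and (425,240), straddling the grey carrier's fins at (338,325) with the yellow one well clear. I'll descend and grip.

drive_tool(
  plan=[
    [0,0,0,1,-1,-30,91],
    [0,0,0,1,-1,-60,91],
    [0,0,0,1,-1,-80,91],
    [0,0,0,1,-1,-88,91],
    [0,0,0,1,-1,-88,91],
    [0,0,0,1,-1,-88,20],
    [0,0,0,1,-1,-88,20],
    [0,0,0,1,-1,-88,20],
    [0,0,0,1,-1,-88,20],
    [0,0,0,1,-1,-88,20],
  ],
  grip_force=40,
)

```text
time_s: 4.42
ee_pos: [514.8, -278.8, 27.2]
ee_rot: [-80.0, 89.8, -5.9]
force: [-0.0, -0.8, -0.2]
gripper_width: 44.1
```

drive_tool(
  plan=[
    [0,0,0,0,0,0,20],
    [0,0,0,0,0,0,20],
    [0,0,0,0,0,0,20],
  ],
)

```text
time_s: 4.8
ee_pos: [514.8, -278.8, 27.2]
ee_rot: [-78.9, 89.8, -4.8]
force: [0.6, -0.2, 0.3]
gripper_width: 23.5
```

```bash
python3 -c "
from h import *
st()"
```

```text
t 4.8 tcp [ 514.8 -278.8   27.2] jawang 74.14 x [ 0.003 -0.    -1.   ] F [ 0.6 -0.2  0.3] T [ 0.03 -0.03  0.02] w 23.5 q [ -30.   29.  102.    0.   49. -104.]
```

drive_tool(
  plan=[
    [0,0,0,0,0,20,20],
    [0,0,0,0,0,50,20],
    [0,0,0,0,0,90,20],
    [0,0,0,0,0,110,20],
    [0,0,3,-10,35,115,20],
    [0,0,7,-22,80,115,20],
    [0,0,11,-35,130,115,20],
    [0,0,15,-50,185,115,20],
    [0,0,18,-65,235,115,20],
    [0,0,21,-80,285,115,20],
  ],
)

```text
time_s: 6.05
ee_pos: [433.8, 7.7, 142.0]
ee_rot: [-72.2, 89.9, 23.0]
force: [0.8, 0.2, -2.2]
gripper_width: 24.0
```

drive_tool(
  plan=[
    [0,0,2,-12,35,0,20],
    [0,0,4,-24,70,-20,20],
    [0,0,5,-30,90,-50,20],
    [0,0,5,-35,105,-65,20],
    [0,0,5,-35,105,-75,20],
    [0,0,5,-35,105,-75,20],
  ],
)

```text
time_s: 6.8
ee_pos: [398.6, 112.3, 66.6]
ee_rot: [-69.9, 89.9, 30.3]
force: [-0.8, -0.4, -1.5]
gripper_width: 23.8
```

```bash
python3 - <<'E'
from h import *
st()
import cv2
a=grab_frame('scene')[:,:,::-1];b=grab_frame('top')[:,:,::-1]
cv2.imwrite('pics/s2.png',a);cv2.imwrite('pics/t2.png',b)
cv2.imwrite('pics/c2.png',np.hstack([cv2.resize(a[130:230,300:430],None,fx=4,fy=4,interpolation=2),cv2.resize(b[130:240,250:310],None,fx=4.0,fy=400/110,interpolation=2)]))
E
```

```text
t 6.8 tcp [398.6 112.3  66.6] jawang 100.22 x [ 0.001  0.001 -1.   ] F [-0.8 -0.4 -1.5] T [ 0.01  0.08 -0.04] w 23.8 q [ 14.  13. 122.   0.  45. -86.]
```

View pics/c2.png

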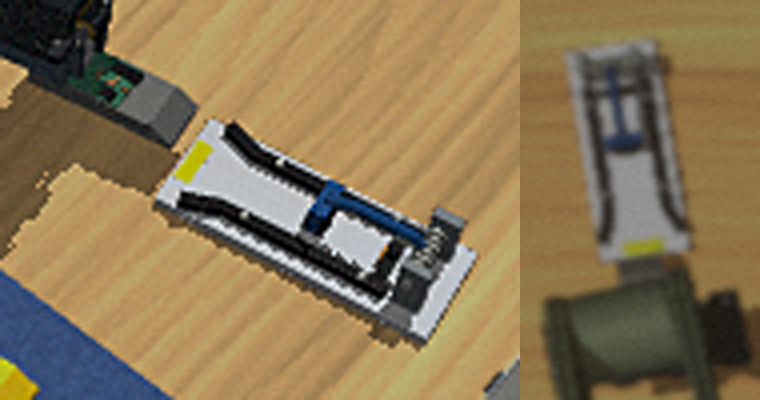

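The carrier is held nose-first just short of the mouth: scene crop nose at (185,115), jig mouth edge at (185,160). Now I refine the jig pose and the carrier's pose relative to it.

```bash
python3 - <<'E'
from h import *
s,t=cv2.imread('pics/s2.png'),cv2.imread('pics/t2.png')
s0,t0=cv2.imread('pics/scene0.png'),cv2.imread('pics/top0.png')
B=lambda i:np.repeat(i[:,:,:1],3,2)
b4=bed+[((115,45,12),(115,-45,12))]
for im in(s,s0):
  for h in(2,3): edgefit(B(im),'scene',bed,[622.9,141.5,np.radians(8.8)],hw=h)
for im in(t,t0):
  for h in(2,3): edgefit(B(im),'top',[*bed[:2],b4[3]],[619,139,np.radians(8.2)],hw=h)
# where the jig edges/carrier are predicted on the scene image; carrier at measured pose
o=s.copy();o=cv2.resize(o[130:230,300:430],None,fx=6,fy=6,interpolation=2)
def L(P,Q,pose,col):
    w=lambda X:[pose[0]+np.cos(pose[2])*X[0]-np.sin(pose[2])*X[1],pose[1]+np.sin(pose[2])*X[0]+np.cos(pose[2])*X[1],X[2]]
    f=lambda X:tuple(int(v) for v in (proj('scene',w(X))-[300,130]+.5)*6)
    cv2.line(o,f(P),f(Q),col,1)
J=[622.9,141.5,np.radians(8.8)]
for P,Q in b4: L(P,Q,J,(0,0,255))
for y in(23.5,-23.5): L((-70,y,22),(72,y,22),J,(0,255,0))
C=[398.6,112.3,np.radians(10.2)];z=39.4
for P,Q in[((64-1,22,z+18),(83,22,z+18)),((20,22,z+18),(83,22,z+18)),((20,-22,z+18),(83,-22,z+18)),((83,22,z+18),(83,-22,z+18)),((103,22,z+5),(103,-22,z+5)),((83,22,z+18),(103,22,z+5)),((83,-22,z+18),(103,-22,z+5)),((103,-22,z),(20,-22,z))]: L(P,Q,C,(255,0,255))
cv2.imwrite('pics/ov.png',o)
E
```

```text
scene [622.5 143.4] 8.66 59 med|r| 0.58
scene [622.5 143.5] 8.88 59 med|r| 0.62
scene [623.2 143.6] 8.44 59 med|r| 0.52
scene [622.7 143.3] 8.72 59 med|r| 0.52
top [619.1 141.4] 8.94 52 med|r| 0.18
top [619.1 141.4] 8.95 52 med|r| 0.18
top [619.  141.4] 9.17 49 med|r| 0.17
top [619.1 141.4] 9.17 49 med|r| 0.16
```

View pics/ov.png

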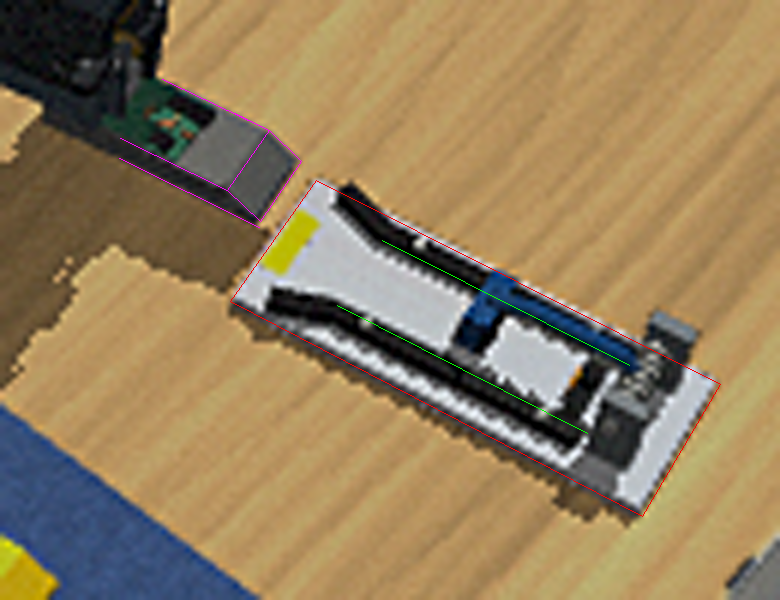

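drive_tool(
  plan=[
    [0,0,-1,8,-1,0,20],
    [0,0,-1.3,16,-1,0,20],
    [0,0,-1.3,23.5,-1,-6,20],
    [0,0,-1.3,23.5,-1,-12,20],
    [0,0,-1.3,23.5,-1,-18,20],
    [0,0,-1.3,23.5,-1,-22,20],
    [0,0,-1.3,23.5,-1,-24,20],
    [0,0,-1.3,23.5,-1,-24,20],
  ],
)

```text
time_s: 7.9
ee_pos: [422.8, 111.3, 43.3]
ee_rot: [-78.8, 89.8, 20.1]
force: [-0.1, 1.0, -1.9]
gripper_width: 23.4
```

```bash
cat >> h.py <<'E'
def J(s,o=(635.5,44.5),a=8.9):
    c,n=np.cos(np.radians(a)),np.sin(np.radians(a));p=s['ee_pos'];F=s['force']
    print('jig x %.1f y %.1f under z %.1f | Fx %.1f Fy %.1f Fz %.1f'%(p[0]*c+p[1]*n-o[0],-p[0]*n+p[1]*c-o[1],p[2]-27.2,F[0]*c+F[1]*n,-F[0]*n+F[1]*c,F[2]))
E
python3 -c "
from h import *
J(st()[0])"
```

```text
t 7.9 tcp [422.8 111.3  43.3] jawang 98.87 x [ 0.003  0.001 -1.   ] F [-0.1  1.  -1.9] T [ 0.04  0.04 -0.01] w 23.4 q [ 13.  17. 121.   0.  42. -86.]
jig x -200.5 y 0.0 under z 16.1 | Fx 0.1 Fy 1.0 Fz -1.9
```

drive_tool(
  plan=[
    [0,0,0,0,0,-1.5,20],
    [0,0,0,0,0,-3,20],
    [0,0,0,0,0,-3.5,20],
    [0,0,0,0,0,-3.5,20],
  ],
)

```text
time_s: 8.4
ee_pos: [422.8, 111.3, 39.8]
ee_rot: [-78.3, 89.8, 20.6]
force: [-0.8, -0.6, -1.6]
gripper_width: 23.7
```

```bash
python3 - <<'E'
from h import *
J(st()[0])
a=grab_frame('scene')[:,:,::-1];cv2.imwrite('pics/s3.png',a)
cv2.imwrite('pics/c3.png',cv2.resize(a[125:225,310:440],None,fx=6,fy=6,interpolation=2))
E
```

```text
t 8.4 tcp [422.8 111.3  39.8] jawang 98.87 x [ 0.003  0.001 -1.   ] F [-0.8 -0.6 -1.6] T [ 0.02  0.06 -0.01] w 23.7 q [ 13.  18. 121.   0.  41. -86.]
jig x -200.5 y 0.0 under z 12.6 | Fx -0.9 Fy -0.5 Fz -1.6
```

View pics/c3.png

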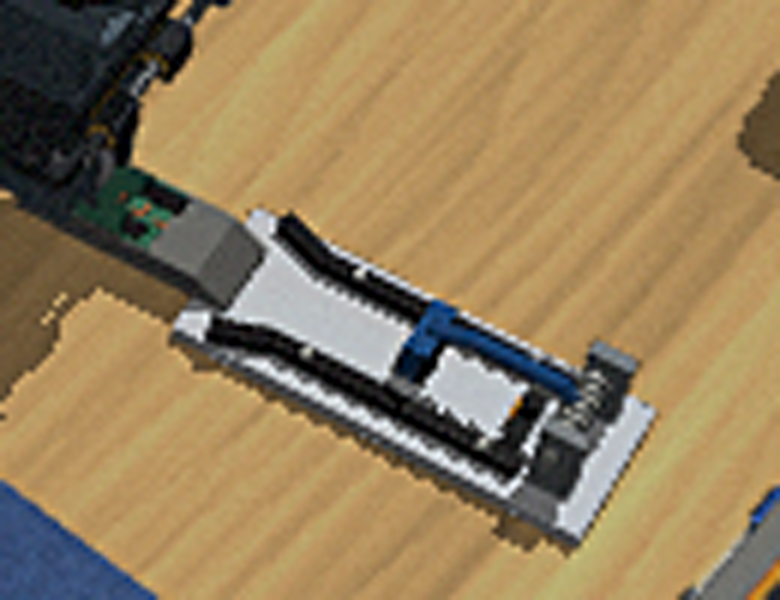

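The nose sits level on the bed, centred between the flared rails to about 1 mm. Now I slide it into the channel.

drive_tool(
  plan=[
    [0,0,0,5,0.8,0,20],
    [0,0,0,10,1.6,0,20],
    [0,0,0,15,2.3,0,20],
    [0,0,0,20,3.1,0,20],
    [0,0,0,25,3.9,0,20],
    [0,0,0,30,4.7,0,20],
    [0,0,0,35,5.5,0,20],
    [0,0,0,40,6.3,0,20],
    [0,0,0,40,6.3,0,20],
  ],
)

```text
time_s: 9.57
ee_pos: [463.6, 117.9, 39.9]
ee_rot: [-78.2, 89.8, 20.7]
force: [0.2, 1.5, -2.1]
gripper_width: 23.8
```

```bash
python3 -c "
from h import *
J(st()[0])"
```

```text
t 9.57 tcp [463.6 117.9  39.9] jawang 98.88 x [ 0.004  0.002 -1.   ] F [ 0.2  1.5 -2.1] T [0.49 0.02 0.19] w 23.8 q [ 13.  20. 116.   0.  43. -86.]
jig x -159.2 y 0.3 under z 12.7 | Fx 0.4 Fy 1.4 Fz -2.1
```

drive_tool(
  plan=[
    [0,0,0,4.8,1.6,0,20],
    [0,0,0,9.8,2.4,0,20],
    [0,0,0,14.7,3.1,0,20],
    [0,0,0,19.7,3.9,0,20],
    [0,0,0,24.6,4.7,0,20],
    [0,0,0,24.6,4.7,0,20],
  ],
)

```text
time_s: 10.32
ee_pos: [488.7, 122.7, 39.9]
ee_rot: [-79.2, 89.7, 19.7]
force: [0.2, 0.1, -2.0]
gripper_width: 24.1
```

```bash
python3 -c "
from h import *
J(st()[0])"
```

```text
t 10.32 tcp [488.7 122.7  39.9] jawang 98.87 x [ 0.004  0.002 -1.   ] F [ 0.2  0.1 -2. ] T [0.02 0.05 0.02] w 24.1 q [ 13.  22. 113.   0.  45. -86.]
jig x -133.7 y 1.1 under z 12.7 | Fx 0.2 Fy 0.0 Fz -2.0
```

drive_tool(
  plan=[
    [0,0,0,4.9,0.8,0,20],
    [0,0,0,9.9,1.6,0,20],
    [0,0,0,14.8,2.3,0,20],
    [0,0,0,18.8,2.9,0,20],
    [0,0,0,22.7,3.6,0,20],
    [0,0,0,26.7,4.2,0,20],
    [0,0,0,29.6,4.6,0,20],
    [0,0,0,29.6,4.6,0,20],
  ],
)

```text
time_s: 11.32
ee_pos: [518.3, 127.3, 39.7]
ee_rot: [-78.4, 89.8, 20.5]
force: [-0.3, -0.1, -2.3]
gripper_width: 23.5
```

```bash
python3 -c "
from h import *
J(st()[0])"
```

```text
t 11.32 tcp [518.3 127.3  39.7] jawang 98.87 x [ 0.004  0.001 -1.   ] F [-0.3 -0.1 -2.3] T [0.05 0.07 0.01] w 23.5 q [ 13.  24. 109.   0.  47. -86.]
jig x -103.8 y 1.0 under z 12.5 | Fx -0.3 Fy -0.0 Fz -2.3
```

drive_tool(
  plan=[
    [0,0,0,2,0.3,0,20],
    [0,0,0,4,0.6,0,20],
    [0,0,0,6,0.9,0,20],
    [0,0,0,8,1.3,0,20],
    [0,0,0,10,1.6,0,20],
    [0,0,0,10,1.6,0,20],
  ],
)

```text
time_s: 12.08
ee_pos: [528.0, 128.7, 39.3]
ee_rot: [-76.3, 89.8, 22.6]
force: [-3.4, -1.3, -5.4]
gripper_width: 23.8
```

```bash
python3 -c "
from h import *
J(st()[0])"
```

```text
t 12.07 tcp [528.  128.7  39.3] jawang 98.87 x [ 0.003  0.001 -1.   ] F [-3.4 -1.3 -5.4] T [-0.21  0.97 -0.04] w 23.8 q [ 12.  25. 107.   0.  47. -86.]
jig x -93.9 y 1.0 under z 12.1 | Fx -3.6 Fy -0.8 Fz -5.4
```

drive_tool(
  plan=[
    [0,0,0,2,0.2,0,20],
    [0,0,0,4,0.5,0,20],
    [0,0,0,6,0.8,0,20],
    [0,0,0,8,1.1,0,20],
    [0,0,0,10,1.4,0,20],
    [0,0,0,12,1.7,0,20],
    [0,0,0,12,1.7,0,20],
  ],
)

```text
time_s: 12.95
ee_pos: [541.0, 130.6, 39.3]
ee_rot: [-79.4, 89.7, 19.4]
force: [0.2, 1.1, -6.6]
gripper_width: 23.4
```

```bash
python3 -c "
from h import *
J(st()[0])"
```

```text
t 12.95 tcp [541.  130.6  39.3] jawang 98.87 x [ 0.005  0.002 -1.   ] F [ 0.2  1.1 -6.6] T [0.11 0.38 0.11] w 23.4 q [ 12.  26. 106.   0.  48. -87.]
jig x -80.8 y 0.9 under z 12.1 | Fx 0.4 Fy 1.0 Fz -6.6
```

```bash
python3 - <<'E'
from h import *
from h import J as _
c,n=np.cos(np.radians(8.9)),np.sin(np.radians(8.9))
for px,z in(((575,378),19),((590,358),26),((572,390),26),((578,365),12),((565,395),12)):
    X=atz('scene',(300+px[0]/6-.5,130+px[1]/6-.5),z);print(z,round(X[0]*c+X[1]*n-635.5,1),round(-X[0]*n+X[1]*c-44.5,1))
a=grab_frame('scene')[:,:,::-1];cv2.imwrite('pics/s4.png',a)
s0=cv2.imread('pics/s2.png')
cv2.imwrite('pics/c4.png',np.vstack([cv2.resize(i[165:205,345:425],None,fx=7,fy=7,interpolation=2) for i in(s0,a)]))
E
```

```text
19 53.5 3.1
26 55.6 13.3
26 56.4 -8.5
12 50.3 15.3
12 52.8 -4.2
```

View pics/c4.png

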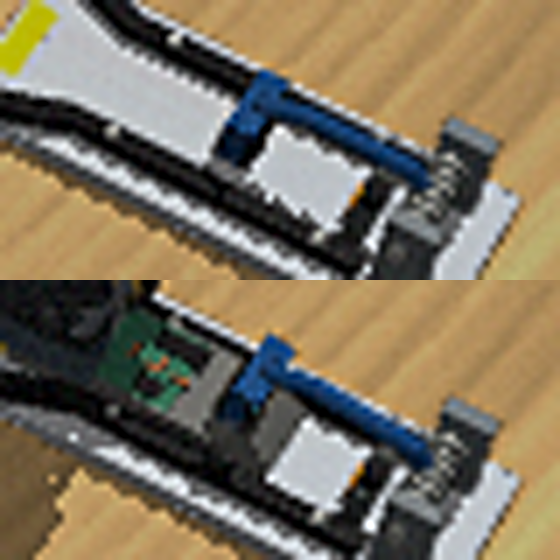

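The arm is up on the carrier, with the roller at (255,400) in the lower crop. The stop's face is at about jig x = 53 mm, roughly 30 mm ahead of the nose. I'll advance 22 mm and then feel for it.

drive_tool(
  plan=[
    [0,0,0,3,0.6,-0.2,20],
    [0,0,0,6,1.1,-0.3,20],
    [0,0,0,9,1.6,-0.3,20],
    [0,0,0,12,2,-0.3,20],
    [0,0,0,15,2.5,-0.3,20],
    [0,0,0,18,3,-0.3,20],
    [0,0,0,20,3.3,-0.3,20],
    [0,0,0,21,3.5,-0.3,20],
    [0,0,0,21,3.5,-0.3,20],
  ],
)

```text
time_s: 14.12
ee_pos: [562.1, 134.0, 39.2]
ee_rot: [-82.3, 89.7, 16.5]
force: [0.1, -1.3, -3.3]
gripper_width: 23.9
```

```bash
python3 -c "
from h import *
J(st()[0])"
```

```text
t 14.12 tcp [562.1 134.   39.2] jawang 98.87 x [ 0.005  0.001 -1.   ] F [ 0.1 -1.3 -3.3] T [-0.33  0.48 -0.08] w 23.9 q [ 12.  28. 103.   0.  49. -87.]
jig x -59.4 y 1.0 under z 12.0 | Fx -0.1 Fy -1.3 Fz -3.3
```

drive_tool(
  plan=[
    [0,0,0,1,0,0,20],
    [0,0,0,2,0.1,0,20],
    [0,0,0,3,0.2,0,20],
    [0,0,0,4,0.4,0,20],
    [0,0,0,4,0.4,0,20],
  ],
)

```text
time_s: 14.75
ee_pos: [566.3, 134.6, 39.2]
ee_rot: [-80.8, 89.7, 18.0]
force: [-0.1, 0.7, -3.2]
gripper_width: 23.6
```

drive_tool(
  plan=[
    [0,0,0,1,0.15,0,20],
    [0,0,0,2,0.3,0,20],
    [0,0,0,2,0.3,0,20],
  ],
)

```text
time_s: 15.12
ee_pos: [568.5, 135.0, 39.2]
ee_rot: [-81.2, 89.7, 17.7]
force: [-0.4, -0.2, -3.6]
gripper_width: 23.5
```

drive_tool(
  plan=[
    [0,0,0,0.8,0.1,0,20],
    [0,0,0,1.5,0.2,0,20],
    [0,0,0,1.5,0.2,0,20],
  ],
)

```text
time_s: 15.5
ee_pos: [570.1, 135.2, 39.2]
ee_rot: [-80.8, 89.6, 18.0]
force: [-0.7, 0.2, -2.6]
gripper_width: 23.9
```

drive_tool(
  plan=[
    [0,0,0,0.8,0.1,0,20],
    [0,0,0,1.5,0.2,0,20],
    [0,0,0,1.5,0.2,0,20],
  ],
)

```text
time_s: 15.88
ee_pos: [571.8, 135.4, 39.2]
ee_rot: [-81.1, 89.6, 17.8]
force: [-0.0, 1.1, -2.1]
gripper_width: 24.1
```

drive_tool(
  plan=[
    [0,0,0,0.8,0.2,0,20],
    [0,0,0,1.5,0.4,0,20],
    [0,0,0,1.5,0.4,0,20],
  ],
)

```text
time_s: 16.25
ee_pos: [573.4, 135.7, 39.2]
ee_rot: [-83.0, 89.6, 15.9]
force: [-0.6, -0.2, -3.2]
gripper_width: 23.6
```

drive_tool(
  plan=[
    [0,0,0,0.8,0.1,0,20],
    [0,0,0,1.5,0.2,0,20],
    [0,0,0,1.5,0.2,0,20],
  ],
)

```text
time_s: 16.62
ee_pos: [575.0, 136.0, 39.2]
ee_rot: [-82.4, 89.6, 16.4]
force: [-0.5, 0.2, -2.9]
gripper_width: 24.2
```

drive_tool(
  plan=[
    [0,0,0,0.8,0.1,0,20],
    [0,0,0,1.5,0.2,0,20],
    [0,0,0,1.5,0.2,0,20],
  ],
)

```text
time_s: 17.0
ee_pos: [576.4, 136.2, 39.2]
ee_rot: [-82.0, 89.6, 16.9]
force: [-1.8, -0.5, -2.1]
gripper_width: 23.7
```

drive_tool(
  plan=[
    [0,0,0,0.5,0.1,0,20],
    [0,0,0,1,0.15,0,20],
    [0,0,0,1,0.15,0,20],
  ],
)

```text
time_s: 17.38
ee_pos: [576.4, 136.2, 39.2]
ee_rot: [-78.5, 89.8, 20.4]
force: [-5.5, -0.3, 0.4]
gripper_width: 23.8
```

```bash
python3 - <<'E'
from h import *
J(st()[0])
a=grab_frame('scene')[:,:,::-1];cv2.imwrite('pics/s5.png',a)
cv2.imwrite('pics/c5.png',cv2.resize(a[155:215,345:425],None,fx=8,fy=8,interpolation=2))
E
```

```text
t 17.38 tcp [576.4 136.2  39.2] jawang 98.86 x [ 0.004  0.001 -1.   ] F [-5.5 -0.3  0.4] T [-0.23  1.13  0.05] w 23.8 q [ 12.  29. 101.   0.  50. -87.]
jig x -45.0 y 0.9 under z 12.0 | Fx -5.5 Fy 0.6 Fz 0.4
```

View pics/c5.png

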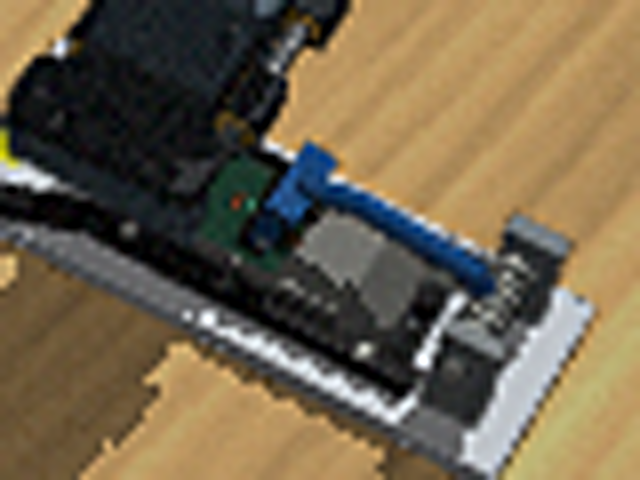

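The nose is against the stop. A 1 mm command gave no movement and 5.5 N, and the crop shows the nose tip meeting the dark stop at about (410,320). One gentle confirming push, then relax and release.

drive_tool(
  plan=[
    [0,0,0,0.7,0.1,0,20],
    [0,0,0,1.4,0.2,0,20],
    [0,0,0,1.4,0.2,0,20],
    [0,0,0,0.4,0.1,0,20],
    [0,0,0,0.2,0,0,20],
    [0,0,0,0.2,0,0,20],
  ],
)

```text
time_s: 18.18
ee_pos: [576.4, 136.2, 39.2]
ee_rot: [-76.1, 89.8, 22.7]
force: [-4.9, -0.4, -0.4]
gripper_width: 23.5
```

drive_tool(
  plan=[
    [0,0,0,0.2,0,0,26],
    [0,0,0,0.2,0,0,32],
    [0,0,0,0.2,0,0,45],
    [0,0,0,0.2,0,0,60],
    [0,0,0,0.2,0,0,60],
    [0,0,0,0,0,0,60],
  ],
)

```text
time_s: 18.92
ee_pos: [576.5, 136.2, 39.2]
ee_rot: [-76.9, 89.8, 22.0]
force: [-0.6, 0.5, 0.3]
gripper_width: 59.7
```

```bash
python3 -c "
from h import *
J(st()[0])"
```

```text
t 18.93 tcp [576.5 136.2  39.2] jawang 98.86 x [ 0.004  0.002 -1.   ] F [-0.6  0.5  0.3] T [ 0.08  0.02 -0.01] w 59.7 q [ 12.  29. 101.   0.  50. -87.]
jig x -44.9 y 0.9 under z 12.0 | Fx -0.5 Fy 0.6 Fz 0.3
```

Released. Now straight up and clear, then back for a look.

drive_tool(
  plan=[
    [0,0,0,0,0,10,60],
    [0,0,0,0,0,30,60],
    [0,0,0,0,0,60,60],
    [0,0,0,0,0,100,60],
    [0,0,0,-40,0,140,60],
    [0,0,0,-90,0,170,60],
    [0,0,0,-140,0,180,60],
    [0,0,0,-190,0,180,60],
    [0,0,0,-190,0,180,60],
  ],
)

```text
time_s: 20.05
ee_pos: [383.4, 135.9, 220.1]
ee_rot: [-74.7, 89.7, 24.2]
force: [0.6, -0.5, 0.6]
gripper_width: 60.0
```

```bash
python3 - <<'E'
from h import *
st()
a=grab_frame('scene')[:,:,::-1];cv2.imwrite('pics/s6.png',a)
cv2.imwrite('pics/c6.png',cv2.resize(a[145:220,330:430],None,fx=8,fy=8,interpolation=2))
E
```

```text
t 20.05 tcp [383.4 135.9 220.1] jawang 98.94 x [ 0.004  0.002 -1.   ] F [ 0.6 -0.5  0.6] T [ 0.01 -0.03  0.03] w 60.0 q [ 18.   3. 109.   0.  68. -81.]
```

View pics/c6.png

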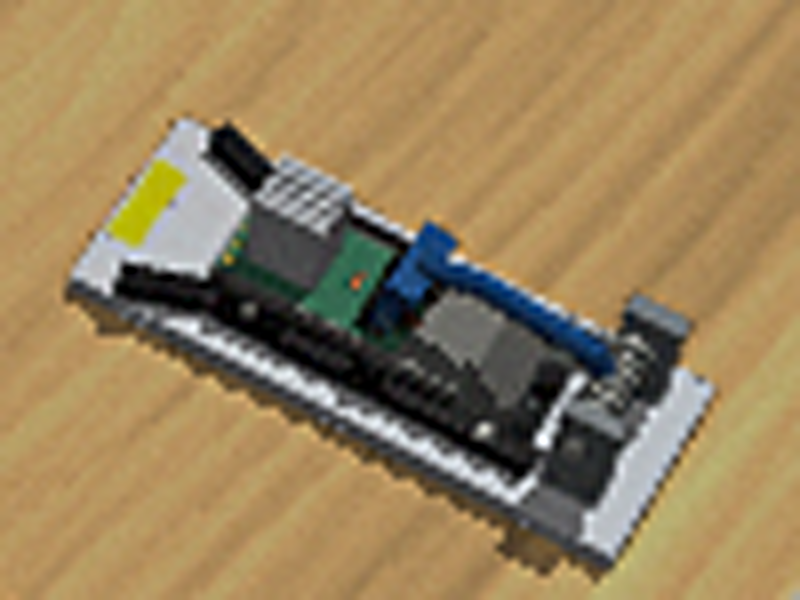

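The carrier lies in the channel with the roller on its flat top at (400,290) and the nose at the stop (525,400); no orange shows. I'll check for spring-back by comparing the nose patch before and after release, and hand in if it is nil.

```bash
python3 - <<'E'
from h import *
a,b=[cv2.cvtColor(cv2.imread(f'pics/s{k}.png'),6).astype(np.float32)[178:200,378:402] for k in(5,6)]
d=cv2.phaseCorrelate(a,b);print(d,abs(a-b).mean())
if np.hypot(*d[0])<.25: env.job_done();print('handed in')
E
```

```text
((-0.07624540813163705, 0.14006920429477), 0.9856480086843172) 4.621212
the job is handed in; nothing more can be done
handed in
```

The grey carrier is loaded in the jig and the job is handed in, at about 20 s of the 51 s allowed. No verdict is reported, so what follows rests on my own checks.

- **Loading:** I gripped the carrier by its silver heat sink and set it flat in the jig's mouth. I slid it along the channel, and its nose lifted the hold-down arm with about 3.6 N of push.
- **Stop:** I felt the end stop at about x = 58 mm of the jig. There a further 1 mm command gave no movement and read 5.5 N. I gave one more short push of similar size, relaxed, opened the jaws and backed straight up.
- **After release:**
  - The picture shows the carrier in the channel, the roller on its flat top, the nose at the stop and no orange plunger visible.
  - The nose moved 0.16 px or less between the pictures before and after release (about 0.5 mm at most), so I saw no spring-back.
  - The arm is clear of everything.
- **Not confirmed or not in agreement:**
  - Plunger travel and arm angle could not be read directly; they are judged from force and pictures only.
  - My picture estimate of the stop was 53 mm, about 5 mm short of where I felt it.
  - The two cameras disagreed by 2 to 3 mm on the jig's position. I corrected sideways by about 1 mm by feel in the channel.
  - I did not re-measure the bystanders, but nothing touched them that I could see.

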